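# Clamp the plate and aim the punch

### The arm

A 6-joint arm with a two-finger parallel gripper is mounted at the origin on the work surface. World frame = base frame: x ahead of the robot, y to its left, z up, the work surface at z = 0. Lengths are in m, angles in rad, forces in N, time in s.
With the tool pointing down it reaches from about 0.35 to 0.975 m from the base axis. Payload 4.9 kg.
Tool frame: the origin (TCP) lies on the centre line of the jaws, within the pads' length; the fingertips stand manip.tip_reach ahead of it and the grasp point (between the pads) is the TCP (manip.tip_reach is the distance from the TCP to the fingertips, in m); z points along the fingers, y is the line along which they close (so a half turn about z gives the same grasp; the last joint's range is limited). The gripper opens to 85 mm and grips with 20 to 120 N. Pads are 22 mm wide; open, the fingers measure 114 mm over their backs; the gripper's body (76 mm by 85 mm) begins 54 mm behind the grasp point. The pads swing forward as they close: fully open they stand 13 mm farther back than shut.
Start: joints at [1.025, 0.053, 1.613, -0, 1.476, -0.119], TCP at [0.259, 0.569, 0.25] pointing down, gripper open.
Joint ranges: [-3.01, 3.01], [-1.01, 2.22], [0.06, 2.58], [-1.02, 4.17], [0.09, 2.62], [-3.14, 3.14]. Speed limits (rad/s): [2.57, 2.57, 3.14, 3.14, 3.14, 3.14].

### API

Orientations are given as a unit quaternion [w, x, y, z].
In Python, from plant import manip gives the robot as it stands. The module is installed in compiled form; this text tells all that it offers.
- The arm moves only by the tool move_arm, never from a script. Its argument "rows" is a list of rows, each a list of 7 numbers: the shift along the tool's x, y, z in cm, then the turn, a rotation vector about the tool's x, y, z in degrees, then the opening, from -1 (shut) to 1 (fully open). In form: [[tx, ty, tz, ax, ay, az, jaw], ...]. A call has 1 to 20 rows; each row shifts and turns the commanded pose from where the row before left it, along the tool's axes as they then stand; what a row does not reach is not made up. A row lasts 1/12 s, in which the tool goes at most 41.7 mm and 7.16 degrees, less where a joint would pass 70% of its speed; a pose out of reach is approached as far as the arm can. A call is refused whole if a number of a shift passes 4.17 or a number of a turn 7.16, either way. A call with a gripper value outside its range is refused whole. The fingers move at their own pace and stop on an object; the grip force is fixed at half the most. Time passes only in rows, so rows that do not move let the fingers close. It gives the time, the measured TCP pose, the force, the opening and the grip force at its end, in the units of the state.
- manip.state(): the state, without advancing time (a new reading comes with each control period).
- manip.grab_frame(name): name is "scene" or "top" or "wrist"; returns a dict with "img" (480x640x3 uint8, blue, green, red), "mtx" (3x3 intrinsics, pixels), "R" (3x3) and "t" (3): a world point X has camera coordinates R X + t. Camera axes: x right, y down, z forward; pixel columns grow to the right and rows downward; lengths in m; the calibration is good to about 2 mm. A picture is of the moment at which its call begins. There is no depth.
- manip.job_done(): hands the job in; it is judged then, once.
The state is a dict: "time": time; "joint_pos": joint angles; "joint_vel": joint speeds; "joint_efforts": joint torques, N m; "tool_pos": TCP position; "tool_rot": TCP orientation; "contact_force": force on the tool from outside, world axes, zero at the start; "ft_torque": the same for the moment, N m; "gripper_width": opening from 0.0 (shut) to 1.0 (fully open); "grasp_force": force on a finger pad.
Only numpy, scipy, OpenCV 4.12 (cv2) and the standard library are available. Lean on these libraries where they do the work, as an engineer would, in place of code of your own. Each camera call takes 0.05 s, during which the arm holds its last target. There are 200 camera calls.

### The job

Swing the jig's hinged hold-down frame down until it lies fully closed over the aluminium plate, and only then take the red-handled centre punch out of the tool block. Carry it over the conveyor without the punch touching the conveyor or its workpieces, and finish still gripping it, upright and motionless, with the tip over the middle of the blue spot on the plate, about 5 mm above it: never touch the plate with the punch, and do not put the punch down or let go of it. Do not disturb the other two tools, the workpieces, the paper roll or the bottle, and leave the plate in its nest and the frame closed.

Things in the scene. Friction and masses are not known exactly. Their poses are not given: they have to be found in the camera images.
- jig: Dark steel jig base fixed to the bench, 180 (x) x 140 (y) x 20 mm high; origin at the centre of its underside, on the bench. The plate's nest is on top; the frame's hinge is along its +x end, parallel to its y axis. It stands on either side of the conveyor, turned by up to 0.25 rad.
- frame (a joint): Hold-down frame angle, rad: 0 = closed flat on the plate, grows as its free end rises (starts 0.7 to 1.2, stop 1.5). Stiff hinge, 0.3 N m: stays where left; 2 to 5 N on the tab moves it. Grey frame 110 mm wide, 8 thick, reaching 140 mm from the hinge, window 104 x 82; beyond it a yellow tab 40 wide, 32 long, 8 thick. 0.22 kg.
- frame_hinge (a point): Point on the hinge axis, in the middle of the frame's width, 75 mm along the jig's +x axis from its centre, 28.5 mm above the bench. Axes as the jig's: the closed frame runs from it in the jig's -x direction, its mid-thickness level with this point.
- frame_tab (a point): Centre of the yellow tab's upper face (upper when closed), 156 mm from the hinge axis. Its axes turn with the frame: x points back to the hinge, z out of the upper face.
- plate: Bare aluminium plate 116 x 94 x 4 mm, loose in the jig's nest between low lips (1 mm play); its underside lies 20 mm above the bench, its top 24 mm. Origin at the centre of its underside. The closed frame lies over its edges, top of the frame 32.5 mm above the bench.
- spot (a point): Centre of the blue round spot (14 mm across) on the plate's top face, seen through the closed frame's window; 24 mm above the bench; axes as the plate's, z up.
- block: Wooden tool block fixed to the bench, 60 (x) x 160 (y) x 60 mm high; origin at the centre of its underside. Three holes 14 mm wide in a row along its y axis, 50 mm apart (-50, 0, +50 mm), each holding an upright tool, in any order. It stands on the other side of the conveyor from the jig, turned by up to 0.4 rad.
- punch: Centre punch, RED handle, 130 mm long, 90 g, tip down in one of the block's holes. Origin at its tip; z runs up the tool. Steel shank 10 mm across from 0 to 50 mm, red handle 20 mm across from 50 to 122, steel cap 15 mm across to 130. The handle's underside rests on the block: the tip starts 10 mm above the bench, the handle spans 60 to 132.
- pin_punch: Same shape with a black handle, in another hole; leave alone
- nail_set: Same shape with a green handle, in another hole; leave alone
- conveyor: Belt conveyor module fixed to the bench between jig and block: 484 mm long along x, 72 mm wide, belt 60 mm above the bench, aluminium sides, black belt. Origin at the centre of its footprint, on the bench.
- workpiece_a: Orange plastic disc, 40 mm across, 25 mm tall, loose on the belt (top 85 mm above the bench); origin at the centre of its underside; leave alone
- workpiece_b: Steel disc, same size, loose on the belt; origin at the centre of its underside; leave alone
- tape_roll: Upright roll of paper tape, 100 mm across, 90 mm tall, beyond the work area; origin at the centre of its underside; leave alone
- vial: Clear plastic bottle with a white cap, 30 mm across, 90 mm tall, upright beyond the work area; origin at the centre of its underside; leave alone
Mind the look-alikes: they are no part of the job. Several things have the shape of the punch; the one meant has the colours described above. Of the things that look like the jig, the larger one is meant.

How it is judged:
On the way, in this order (a step that is already met when the one before it is completed fails the run):
1. the hold-down frame is fully closed over the plate while the red punch is still in its block (value of joint frame below 0.05 rad and distance of punch from where it was at the start of the episode below 0.02 m), for 0.2 s.
2. the red punch is lifted clear of the block in the gripper (height (world z) of punch above 0.075 m and contact force between the fingers and punch above 1 N), for 0.1 s.
At the end, for the whole second after the job is handed in: Frame closed (under 0.05 rad); the red punch held by the fingers alone, still, upright within 0.12 rad, its tip within 6 mm sideways of the spot's centre and 1.5 to 12 mm above the plate; plate within 6 mm and bystanders within 30 mm of their starts (value of joint frame below 0.05 rad and horizontal distance between punch and spot below 0.006 m and z of punch in the frame of spot between 0.0015 and 0.012 m and angle between punch's own z axis and vertical below 0.12 rad and contact force between the fingers and punch above 1 N and contact force between punch and plate below 0.05 N and contact force between punch and jig below 0.05 N and contact force between punch and block below 0.05 N and contact force between punch and conveyor below 0.05 N and linear speed of punch below 0.02 m/s and angular speed of punch below 0.2 rad/s and distance of plate from where it was at the start of the episode below 0.006 m and distance of each of pin_punch, nail_set, workpiece_a, workpiece_b, tape_roll, vial from where it was at the start of the episode below 0.03 m); the arm keeps its last pose, push and grip.
It fails at once if the punch touches the plate (contact force between punch and plate above 0.3 N).
It fails at once if the punch touches the conveyor or its workpieces (contact force between punch and conveyor above 0.5 N or contact force between punch and workpiece_a above 0.5 N or contact force between punch and workpiece_b above 0.5 N).
It fails at once if the frame is opened again or the red punch leaves its block before the frame is closed (height (world z) of punch above 0.075 m and value of joint frame above 0.1 rad).
It fails at once if a bystander is disturbed: moved more than 30 mm (distance of any of pin_punch, nail_set, workpiece_a, workpiece_b, tape_roll, vial from where it was at the start of the episode above 0.03 m).
It also fails if it takes over 64 s, if anything falls off the work surface, if the arm or the gripper's body presses on something with over 40 N, if the wrist force passes 120 N, or if a joint passes its speed limit or range.

## Working session

There is one attempt and no reset: what is moved stays moved. The work goes in short steps, Python scripts to look and compute and a tool call to move; the robot and the scene stay as the last step left them, time stands still between calls to the robot, and variables do not carry over. Pictures are saved under pics/ and viewed, at most 10 in all, crops included, and the job is handed in when it is done.

Besides the shell and the picture viewer there is one more tool, called after "Call:" by a JSON object that holds its "name" and its "arguments", one argument or row to a line. move_arm: Moves the arm, as the interface text tells. Its arguments: {"type":"object","properties":{"rows":{"type":"array","items":{"type":"array","items":{"type":"number"}}}},"required":["rows"]}

```bash
mkdir -p pics
cat > h.py <<'E'
import numpy as np,cv2
from plant import manip
from scipy.spatial.transform import Rotation as Ro
def grab(n,f):
    d=manip.grab_frame(n); cv2.imwrite('pics/'+f,d['img']); np.savez('pics/'+f+'.npz',**d); return d
def load(f): return np.load('pics/'+f+'.npz')
def px2w(d,uv,z):
    r=d['R'].T@np.linalg.solve(d['mtx'],[uv[0],uv[1],1.]); c=-d['R'].T@d['t']
    return c+r*(z-c[2])/r[2]
def w2px(d,X):
    p=d['mtx']@(d['R']@np.asarray(X,float)+d['t']); return p[:2]/p[2]
E
python3 - <<'E'
from h import *
for n in('scene','top'):
    d=grab(n,n+'1.png'); print(n,d['mtx'][0,0],-d['R'].T@d['t'],d['R'])
s=manip.state();print(s,manip.tip_reach)
E
```

```text
scene 440.53142164035637 [1.11295198 0.13519463 0.69532836] [[-0.19439906  0.9807326   0.01930214]
 [ 0.73135988  0.15802606 -0.66343085]
 [-0.6536985  -0.11485353 -0.74798859]]
top 467.9389318765607 [0.46795876 0.00586951 0.83212398] [[-0.02896859 -0.99891736 -0.03639952]
 [-0.99236758  0.03310714 -0.11878765]
 [ 0.11986413  0.03268059 -0.99225227]]
{'time': 0.1, 'joint_pos': array([ 1.02501369e+00,  5.32967492e-02,  1.61415726e+00,  1.43572114e-05,
        1.47601413e+00, -1.18992472e-01]), 'joint_vel': array([-6.34734197e-04, -1.85854956e-03, -2.11446357e-03, -3.58368864e-05,
       -9.47917501e-04, -6.35278600e-04]), 'joint_efforts': array([ 4.60406427e-04, -3.94899201e+01, -3.71366107e+01, -1.65447309e-04,
        3.82262937e-03,  1.72535420e-05]), 'tool_pos': array([0.2584333 , 0.56848286, 0.24918193]), 'tool_rot': array([-3.12741580e-04,  2.11779767e-01,  9.77316965e-01, -8.84086714e-04]), 'contact_force': array([ 0.01751242,  0.23049951, -0.08607372]), 'ft_torque': array([-0.02481617,  0.02096127,  0.05204179]), 'grasp_force': 0.0, 'gripper_width': 1.0030521057753863} 0.019
```

View pics/top1.png

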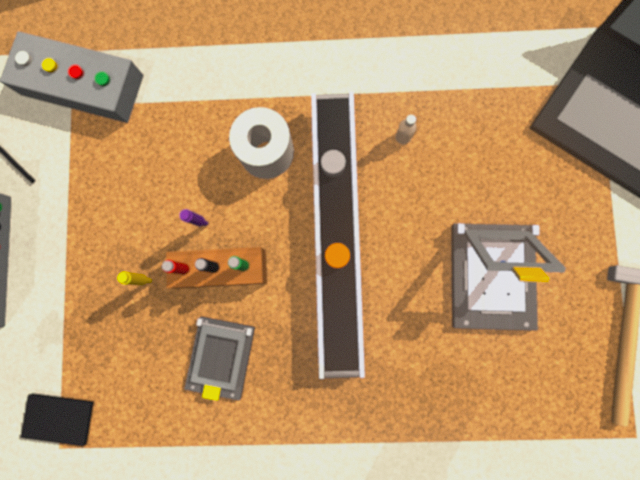

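View pics/scene1.png

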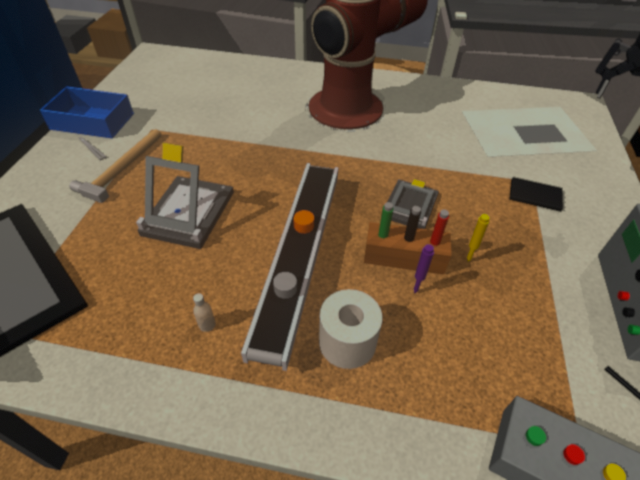

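The top view shows the large jig at (495,277), with its frame raised and the yellow tab at (532,274). The small jig at (220,358) is a look-alike. The block is at (213,268). Punch-shaped candidates are red (175,267), black (206,265), green (237,264), and yellow (130,279) and purple (192,217) outside the block. Only the one at (175,267) is red and in the block, so it fits. I'll confirm it in an enlarged crop.

Run:
```python
from h import *
t=load('top1.png')['img'];s=load('scene1.png')['img']
A=cv2.resize(t[215:340,440:570],(400,385),interpolation=3)  # not exact
def c(im,x,y,w,h,k): return cv2.resize(im[y:y+h,x:x+w],None,fx=k,fy=k,interpolation=cv2.INTER_CUBIC)
a=c(t,435,210,133,100*3//2,3); b=c(t,150,230,133,75,3)
b2=c(s,355,190,133,75,3)
cv2.imwrite('pics/crop1.png',np.hstack([a,np.vstack([b,b2])]));print(a.shape)
```

```text
(450, 399, 3)
```

View pics/crop1.png

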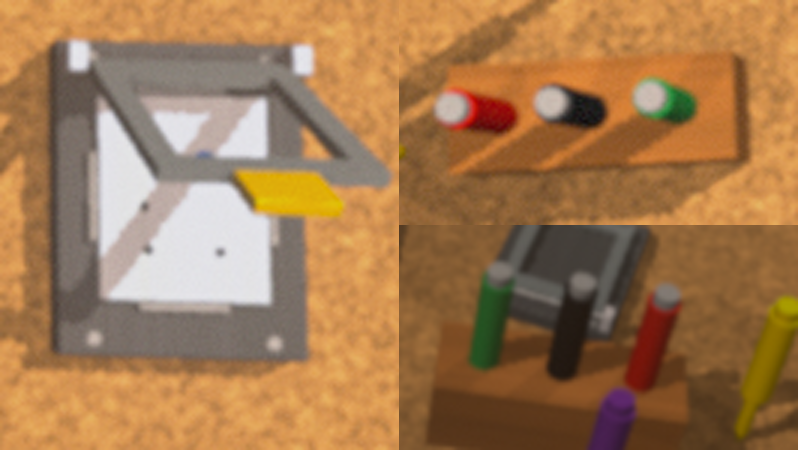

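The crop confirms the red-handled tool with a steel cap in the block's +y end hole, cap at about (168,266). The jig's corners are at about (453,224), (453,328) and (537,329), and the spot is partly hidden at about (503,262).

Run:
```python
from h import *
from scipy.optimize import least_squares
d=load('top1.png')
f=lambda u,v:(435+u/3,210+v/3)
for n,p in dict(TL=(55,42),BL=(55,354),BR=(307,358),TR=(309,45)).items(): print(n,px2w(d,f(*p),.02).round(4))
ob=[(55,42),(55,354),(307,358)]; loc=[(.09,.07,.02),(-.09,.07,.02),(-.09,-.07,.02)]
def R(y): return Ro.from_euler('z',y).as_matrix()
def res(q): return np.concatenate([w2px(d,R(q[2])@l+[q[0],q[1],0])-f(*o) for o,l in zip(ob,loc)])
r=least_squares(res,[.45,-.3,0]);print('jig',r.x.round(4),r.fun.round(1))
q=r.x
H=R(q[2])@[.075,0,.0285]+[q[0],q[1],0]
tabpx=[(234,171),(322,173),(343,214),(258,214)]
def tab(a,px,py,pz): # px distance from hinge
    return R(q[2])@Ro.from_euler('y',a).as_matrix()@np.array([-px,py,pz])+H
def rs(a): return np.concatenate([w2px(d,tab(a[0],x,y,.004))-f(*o) for (x,y),o in zip([(.14,.02),(.14,-.02),(.172,-.02),(.172,.02)],tabpx)])
a=least_squares(rs,[.9]);print('angle',a.x,a.fun.round(1),'H',H.round(4),'tab',tab(a.x[0],.156,0,.004).round(4))
for n,p in dict(red=(53,107),black=(152,104),green=(251,96)).items(): print(n,px2w(d,(150+p[0]/3,230+p[1]/3),.14).round(4))
print('spot',px2w(d,(503.3,262),.024))
E=[px2w(d,p,z).round(3) for p,z in [((333,162),.085),((337,255),.085),((411,120),.09),((260,136),.09),((315,95),.06),((353,95),.06),((321,376),.06),((362,375),.06),((182,213),.1),((122,277),.1)]]
print(*E)
s=manip.state();print(Ro.from_quat(s['tool_rot'],scalar_first=True).as_matrix().round(3))
```

```text
TL [ 0.586  -0.2067  0.02  ]
BL [ 0.4082 -0.1954  0.02  ]
BR [ 0.4023 -0.335   0.02  ]
TR [ 0.5792 -0.3511  0.02  ]
jig [ 0.4943 -0.2705 -0.0534] [-0.8 -1.1  0.3  0.   0.4  1. ]
angle [1.01644759] [-1.9  1.2 -2.9  1.2 -0.8 -1.3 -2.1 -2. ] H [ 0.5692 -0.2745  0.0285] tab [ 0.4906 -0.2703  0.1632]
red [0.5202 0.2522 0.14  ]
black [0.5201 0.2023 0.14  ]
green [0.5225 0.1526 0.14  ]
spot [ 0.51703348 -0.28577553  0.024     ]
[ 0.686 -0.001  0.085] [ 0.533 -0.002  0.085] [ 0.75  -0.131  0.09 ] [0.733 0.118 0.09 ] [0.813 0.026 0.06 ] [ 0.81 -0.04  0.06] [0.341 0.03  0.06 ] [ 0.341 -0.036  0.06 ] [0.607 0.244 0.1  ] [0.507 0.34  0.1  ]
[[-0.91   0.414 -0.001]
 [ 0.414  0.91  -0.002]
 [ 0.    -0.002 -1.   ]]
```

Measurements agree with the given sizes: jig about 178 x 140 mm, tool spacing 50 mm, frame angle about 1.02 rad. Next I close the fingers and move above the frame.

Call:
{"name": "move_arm", "arguments": {
  "rows": [
    [0,0,-0.5,0,0,-5.4,-1],
    [0,0,-0.5,0,0,-5.4,-1],
    [0,0,-0.5,0,0,-5.4,-1],
    [0,0,-0.5,0,0,-5.4,-1],
    [-1.2,-3.3,0,0,0,0,-1],
    [-1.2,-3.3,0,0,0,0,-1],
    [-1.2,-3.3,0,0,0,0,-1],
    [-1.2,-3.3,0,0,0,0,-1],
    [-1.2,-3.3,0,0,0,0,-1],
    [-1.2,-3.3,0,0,0,0,-1],
    [-1.2,-3.3,0,0,0,0,-1],
    [-1.2,-3.3,0,0,0,0,-1],
    [-1.2,-3.3,0,0,0,0,-1],
    [-1.2,-3.3,0,0,0,0,-1],
    [-1.2,-3.3,0,0,0,0,-1],
    [-1.2,-3.3,0,0,0,0,-1],
    [-1.2,-3.3,0,0,0,0,-1],
    [-1.2,-3.3,0,0,0,0,-1],
    [-1.2,-3.3,0,0,0,0,-1],
    [-1.2,-3.3,0,0,0,0,-1]
  ]
}}

```text
time: 1.77
tool_pos: [0.424, 0.0303, 0.27]
tool_rot: [-0.0, 0.025, 1.0, 0.0]
contact_force: [1.2, 0.3, 0.2]
gripper_width: -0.003
grasp_force: 0.0
```

Call:
{"name": "move_arm", "arguments": {
  "rows": [
    [-1.2,-3.3,0,0,0,0,-1],
    [-1.2,-3.3,0,0,0,0,-1],
    [-1.2,-3.3,0,0,0,0,-1],
    [-1.2,-3.3,0,0,0,0,-1],
    [-1.2,-3.3,0,0,0,0,-1],
    [-1.2,-3.3,0,0,0,0,-1],
    [-1.2,-3.3,0,0,0,0,-1],
    [-1.2,-3.3,0,0,0,0,-1],
    [-1.6,-3.3,0,0,0,0,-1],
    [0,0,0,0,0,0,-1],
    [0,0,0,0,0,0,-1]
  ]
}}

```text
time: 2.68
tool_pos: [0.521, -0.2714, 0.2689]
tool_rot: [-0.001, 0.026, 1.0, 0.001]
contact_force: [0.1, 0.2, -0.5]
gripper_width: -0.0
grasp_force: 0.0
```

Call:
{"name": "move_arm", "arguments": {
  "rows": [
    [0.1,0,1.8,0,0,0,-1],
    [0.1,0,1.8,0,0,0,-1],
    [0.1,0,1.8,0,0,0,-1],
    [0,0,1.8,0,0,0,-1],
    [1.05,0,0.65,0,0,0,-1],
    [1.05,0,0.65,0,0,0,-1],
    [1,0,0.7,0,0,0,-1],
    [1,0,0.7,0,0,0,-1],
    [0.85,0,0.8,0,0,0,-1],
    [0.85,0,0.8,0,0,0,-1],
    [0.75,0,1,0,0,0,-1],
    [0.75,0,1,0,0,0,-1],
    [0,0,0,0,0,0,-1]
  ]
}}

```text
time: 3.77
tool_pos: [0.4429, -0.2652, 0.1322]
tool_rot: [-0.002, 0.025, 1.0, 0.001]
contact_force: [-0.1, 1.2, -0.2]
gripper_width: 0.003
grasp_force: 0.0
```

Run:
```python
from h import *
d=grab('top','t2.png')
s=grab('scene','s2.png')
cv2.imwrite('pics/c2.png',np.hstack([cv2.resize(d['img'][190:340,435:568],None,fx=3,fy=3),cv2.resize(s['img'][100:250,100:233],None,fx=3,fy=3)]))
```

```text
(no output)
```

View pics/c2.png

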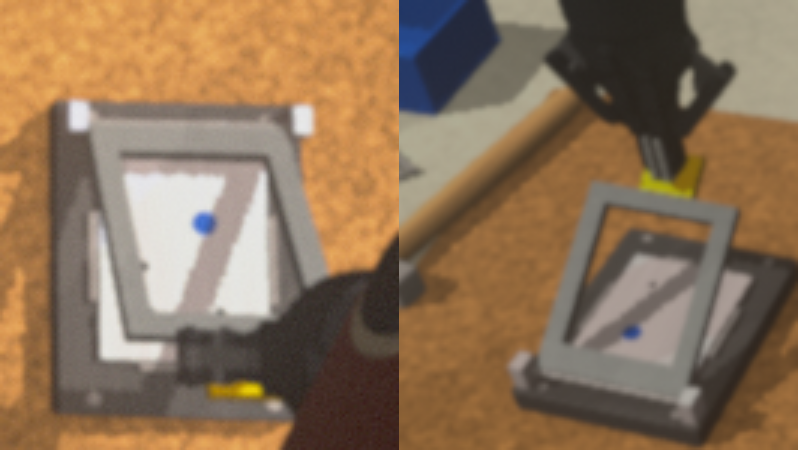

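The fingers are pushing on the yellow tab and the frame is about half closed. The spot is now visible at about (503,264.3) in the full top image. I'll continue along the arc.

Call:
{"name": "move_arm", "arguments": {
  "rows": [
    [0.55,0,1.0,0,0,0,-1],
    [0.5,0,1.0,0,0,0,-1],
    [0.35,0,1.1,0,0,0,-1],
    [0.35,0,1.1,0,0,0,-1],
    [0.2,0,1.1,0,0,0,-1],
    [0.2,0,1.1,0,0,0,-1],
    [0,0,0.7,0,0,0,-1],
    [0,0,0.5,0,0,0,-1],
    [0,0,0.3,0,0,0,-1],
    [0,0,0.2,0,0,0,-1],
    [0,0,0,0,0,0,-1]
  ]
}}

```text
time: 4.78
tool_pos: [0.424, -0.2653, 0.0541]
tool_rot: [0.0, 0.025, 1.0, 0.0]
contact_force: [-0.7, -0.3, 0.9]
gripper_width: 0.002
grasp_force: 0.0
```

Call:
{"name": "move_arm", "arguments": {
  "rows": [
    [0,0,0.15,0,0,0,-1],
    [0,0,0.15,0,0,0,-1],
    [0,0,0,0,0,0,-1],
    [0,0,0,0,0,0,-1]
  ]
}}

```text
time: 5.12
tool_pos: [0.4241, -0.2655, 0.0515]
tool_rot: [0.0, 0.025, 1.0, -0.0]
contact_force: [0.6, -0.1, 0.2]
gripper_width: 0.001
grasp_force: 0.1
```

Call:
{"name": "move_arm", "arguments": {
  "rows": [
    [0,0,0.15,0,0,0,-1],
    [0,0,0.15,0,0,0,-1],
    [0,0,0,0,0,0,-1],
    [0,0,0,0,0,0,-1]
  ]
}}

```text
time: 5.45
tool_pos: [0.4242, -0.2656, 0.0513]
tool_rot: [-0.001, 0.025, 1.0, 0.0]
contact_force: [-7.7, 5.7, 20.3]
gripper_width: 0.002
grasp_force: 9.7
```

Call:
{"name": "move_arm", "arguments": {
  "rows": [
    [0,0,-1,0,0,0,-1],
    [0,0,-3,0,0,0,-1],
    [0,0,-3.6,0,0,0,-1],
    [0,0,-3.6,0,0,0,-1],
    [0,0,-3.6,0,0,0,-1],
    [0,0,-3.6,0,0,0,-1],
    [0,0,-3.6,0,0,0,-1],
    [0,3.3,0,0,0,0,-0.1],
    [0,3.3,0,0,0,0,-0.1],
    [0,3.3,0,0,0,0,-0.1],
    [0,3.3,0,0,0,0,-0.1],
    [0,3.3,0,0,0,0,-0.1],
    [0,3.3,0,0,0,0,-0.1],
    [0,3.3,0,0,0,0,-0.1],
    [0,3.3,0,0,0,0,-0.1],
    [0,0,0,0,0,0,-0.1],
    [0,0,0,0,0,0,-0.1]
  ]
}}

```text
time: 6.87
tool_pos: [0.4369, -0.0004, 0.2684]
tool_rot: [0.0, 0.023, 1.0, -0.0]
contact_force: [0.5, 0.5, -0.2]
gripper_width: 0.452
grasp_force: 0.0
```

Run:
```python
from h import *
print(manip.state()['joint_pos'].round(3))
d=grab('top','t3.png')
s=grab('scene','s3.png')
cv2.imwrite('pics/c3.png',np.hstack([cv2.resize(d['img'][205:340,440:560],None,fx=3.2,fy=3.2,interpolation=2),cv2.resize(s['img'][130:265,125:245],None,fx=3.2,fy=3.2,interpolation=2)]))
for n,z in (('t3.png',.024),('s3.png',.024)):
    d=load(n);im=d['img'].astype(int); m=((im[...,0]-im[...,2]>60)&(im[...,0]-im[...,1]>30)).astype('uint8')
    k,_,st,c=cv2.connectedComponentsWithStats(m)
    for i in range(1,k):
        if st[i,4]>8: print(n,st[i],c[i].round(1),px2w(d,c[i],z).round(4))
```

```text
[-0.171 -0.434  2.005 -0.     1.57  -1.696]
t3.png [499 261   8   7  44] [502.5 264. ] [ 0.5137 -0.2842  0.024 ]
s3.png [  40   86   86   47 1859] [ 81.6 110.7] [ 0.2136 -0.684   0.024 ]
s3.png [175 209   5   4  12] [177.2 210.4] [ 0.5138 -0.2822  0.024 ]
```

View pics/c3.png

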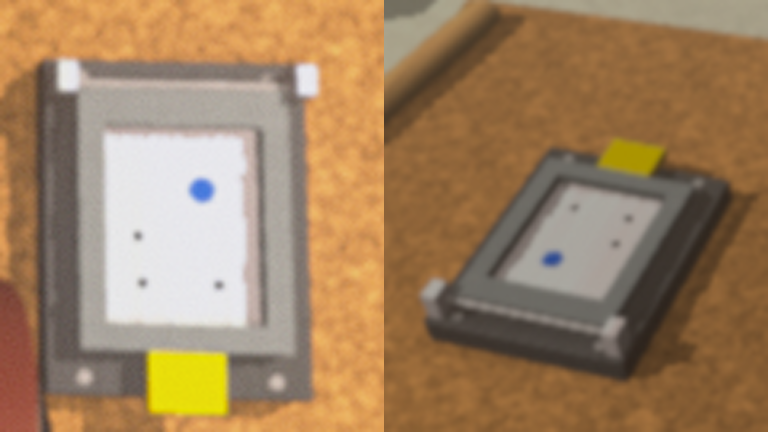

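The frame lies flat over the plate, with the tab at the jig's free end. The spot is at (502.5,264), which gives about (0.514,-0.283) from both cameras. Next is the punch.

Call:
{"name": "move_arm", "arguments": {
  "rows": [
    [-0.9,3.2,0,0,0,0,-0.1],
    [-0.9,3.2,0,0,0,0,-0.1],
    [-0.9,3.2,0,0,0,0,-0.1],
    [-0.9,3.2,0,0,0,0,-0.1],
    [-0.9,3.2,0,0,0,0,-0.1],
    [-0.9,3.2,0,0,0,0,-0.1],
    [-0.9,3.2,0,0,0,0,-0.1],
    [-0.9,3.2,0,0,0,0,-0.1],
    [0,0,0,0,0,7.1,-0.1],
    [0,0,0,0,0,7.1,-0.1],
    [0,0,0,0,0,7.1,-0.1],
    [0,0,0,0,0,7.1,-0.1],
    [0,0,0,0,0,7.1,-0.1],
    [0,0,0,0,0,7.1,-0.1],
    [0,0,0,0,0,7.1,-0.1],
    [0,0,0,0,0,7.1,-0.1],
    [0,0,0,0,0,7.1,-0.1],
    [0,0,0,0,0,7.1,-0.1],
    [0,0,0,0,0,7.1,-0.1],
    [0,0,0,0,0,7.1,-0.1]
  ]
}}

```text
time: 8.63
tool_pos: [0.5226, 0.2486, 0.2681]
tool_rot: [0.0, 0.698, 0.716, -0.0]
contact_force: [0.4, -0.3, -0.9]
gripper_width: 0.448
grasp_force: 0.0
```

Call:
{"name": "move_arm", "arguments": {
  "rows": [
    [0,0,0,0,0,0,-0.1],
    [0,0,0,0,0,0,-0.1],
    [0,0,0,0,0,0,-0.1]
  ]
}}

```text
time: 8.88
tool_pos: [0.5222, 0.2495, 0.2682]
tool_rot: [0.0, 0.695, 0.719, -0.0]
contact_force: [0.1, 0.2, -0.6]
gripper_width: 0.448
grasp_force: 0.0
```

Run:
```python
from h import *
s=manip.state(); M=Ro.from_quat(s['tool_rot'],scalar_first=True).as_matrix(); print(s['joint_pos'].round(3),s['tool_pos'].round(4),M.round(3))
d=load('scene1.png'); c=px2w(d,(444.3,213),.14); print('scene red cap',c.round(4))
w=grab('wrist','w1.png'); print('pred cap px',w2px(w,[.5202,.2522,.14]),w2px(w,c), 'hole',w2px(w,[.5202,.2522,.06]))
```

```text
[ 0.317 -0.067  1.702 -0.     1.507  0.282] [0.5222 0.2495 0.2682] [[-0.035  0.999 -0.   ]
 [ 0.999  0.035 -0.   ]
 [-0.    -0.    -1.   ]]
scene red cap [0.5224 0.2552 0.14  ]
pred cap px [318.62067272 238.59970264] [321.85116648 234.54894069] hole [319.43593353 214.84889331]
```

View pics/w1.png

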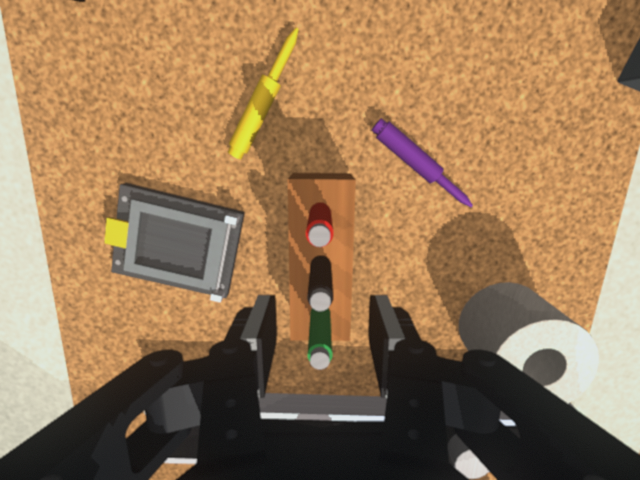

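In the wrist view the red cap is at (320,236), midway between the two predictions, so the punch is at about (0.521,0.2537). The yellow and purple tools lie flat, out of the way. Next I descend and grip.

Call:
{"name": "move_arm", "arguments": {
  "rows": [
    [0.4,-0.1,1,0,0,0,-0.1],
    [0,0,3,0,0,0,-0.1],
    [0,0,3,0,0,0,-0.1],
    [0,0,3,0,0,0,-0.1],
    [0,0,2.5,0,0,0,-0.1],
    [0,0,2,0,0,0,-0.1],
    [0,0,1.8,0,0,0,-0.1],
    [0,0,0,0,0,0,-0.1],
    [0,0,0,0,0,0,-0.1],
    [0,0,0,0,0,0,-1],
    [0,0,0,0,0,0,-1],
    [0,0,0,0,0,0,-1],
    [0,0,0,0,0,0,-1],
    [0,0,0,0,0,0,-1],
    [0,0,0,0,0,0,-1],
    [0,0,0,0,0,0,-1],
    [0,0,0,0,0,0,-1]
  ]
}}

```text
time: 10.35
tool_pos: [0.5215, 0.2547, 0.1069]
tool_rot: [0.001, 0.695, 0.719, 0.001]
contact_force: [0.4, -1.1, 6.1]
gripper_width: 0.219
grasp_force: 58.8
```

Call:
{"name": "move_arm", "arguments": {
  "rows": [
    [0,0,-0.5,0,0,0,-1],
    [0,0,-1,0,0,0,-1],
    [0,0,-1.5,0,0,0,-1],
    [0,0,-1.5,0,0,0,-1],
    [0,0,-1.5,0,0,0,-1],
    [0,0,-1.5,0,0,0,-1],
    [0,0,-1.5,0,0,0,-1],
    [0,0,-1.5,0,0,0,-1],
    [0,0,-1.5,0,0,0,-1],
    [0,0,-1.5,0,0,0,-1],
    [0,0,-1.5,0,0,0,-1],
    [0,0,-1,0,0,0,-1],
    [0,0,0,0,0,0,-1],
    [0,0,0,0,0,0,-1],
    [0,0,0,0,0,0,-1]
  ]
}}

```text
time: 11.6
tool_pos: [0.52, 0.2542, 0.2641]
tool_rot: [-0.0, 0.695, 0.719, -0.001]
contact_force: [0.7, 0.3, -0.7]
gripper_width: 0.219
grasp_force: 58.8
```

Run:
```python
from h import *
s=manip.state(); p=s['tool_pos']; print(p.round(4),s['joint_pos'].round(3))
a=grab('scene','s4.png');b=grab('top','t4.png');w=grab('wrist','w4.png')
q=p-[0,0,.097]; print([w2px(k,q).round(1) for k in(a,b,w)])
u,v=w2px(a,q).astype(int); o=[cv2.resize(a['img'][v-90:v+30,u-60:u+60],(380,380),interpolation=2)]
u,v=w2px(b,q).astype(int); o+=[cv2.resize(b['img'][v-60:v+60,u-60:u+60],(380,380),interpolation=2)]
cv2.imwrite('pics/c4.png',np.hstack(o))
```

```text
[0.52   0.2542 0.2641] [ 0.326 -0.063  1.705  0.     1.501  0.292]
[array([447.3, 201. ]), array([159.7, 264.6]), array([321.7, 256.4])]
```

View pics/c4.png

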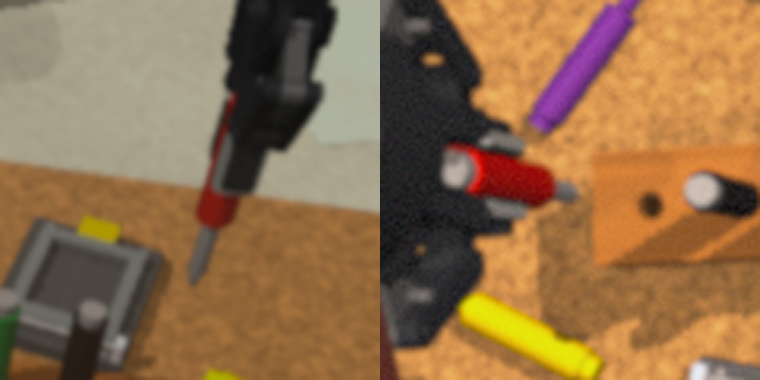

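The punch is held upright, and the tip matches the prediction within about 1.5 px in both views. I'll carry it over the conveyor with the tip at about 0.167 m.

Call:
{"name": "move_arm", "arguments": {
  "rows": [
    [-1,0,0,0,0,0,-1],
    [-2,-0.1,0,0,0,0,-1],
    [-3,-0.1,0,0,0,0,-1],
    [-3,-0.1,0,0,0,0,-1],
    [-3,-0.1,0,0,0,0,-1],
    [-3,-0.1,0,0,0,0,-1],
    [-3,-0.2,0,0,0,0,-1],
    [-3,-0.2,0,0,0,0,-1],
    [-3,-0.2,0,0,0,0,-1],
    [-3,-0.2,0,0,0,0,-1],
    [-3,-0.2,0,0,0,0,-1],
    [-3,-0.2,0,0,0,0,-1],
    [-3,-0.1,0,0,0,0,-1],
    [-3,-0.1,0,0,0,0,-1],
    [-3,-0.1,0,0,0,0,-1],
    [-3,-0.1,0,0,0,0,-1],
    [-3,-0.1,0,0,0,0,-1],
    [-3,-0.1,0,0,0,0,-1],
    [-2,-0.1,0,0,0,0,-1],
    [-0.6,0,0,0,0,0,-1]
  ]
}}

```text
time: 13.42
tool_pos: [0.5136, -0.2854, 0.2646]
tool_rot: [-0.0, 0.696, 0.718, -0.001]
contact_force: [-0.7, 0.0, -0.6]
gripper_width: 0.214
grasp_force: 58.8
```

Call:
{"name": "move_arm", "arguments": {
  "rows": [
    [0,0,0,0,0,0,-1],
    [0,0,0,0,0,0,-1],
    [0,0,0,0,0,0,-1],
    [0,0,0,0,0,0,-1]
  ]
}}

```text
time: 13.75
tool_pos: [0.5149, -0.2809, 0.2653]
tool_rot: [-0.0, 0.694, 0.72, 0.0]
contact_force: [-0.1, 0.3, -1.0]
gripper_width: 0.219
grasp_force: 58.8
```

Call:
{"name": "move_arm", "arguments": {
  "rows": [
    [-0.1,0,1,0,0,0,-1],
    [0,0,2,0,0,0,-1],
    [0,0,2.5,0,0,0,-1],
    [0,0,2.5,0,0,0,-1],
    [0,0,2,0,0,0,-1],
    [0,0,1.4,0,0,0,-1],
    [0,0,0,0,0,0,-1],
    [0,0,0,0,0,0,-1],
    [0,0,0,0,0,0,-1],
    [0,0,0,0,0,0,-1]
  ]
}}

```text
time: 14.58
tool_pos: [0.5159, -0.2838, 0.1535]
tool_rot: [0.002, 0.695, 0.719, 0.0]
contact_force: [0.5, 0.1, -0.8]
gripper_width: 0.214
grasp_force: 58.8
```

Run:
```python
from h import *
s=manip.state(); p=s['tool_pos']; print(p.round(4))
a=grab('scene','s5.png');b=grab('top','t5.png')
q=p-[0,0,.097]; o=[]
for k in(a,b):
    u,v=w2px(k,q); print((u.round(1),v.round(1))); u,v=int(u),int(v); print(u,v)
    print('spot',w2px(k,[.5138,-.2832,.024]).round(1))
    o+=[cv2.resize(k['img'][v-30:v+30,u-30:u+30],(390,390),interpolation=2)]
cv2.imwrite('pics/c5.png',np.hstack(o))
```

```text
[ 0.5159 -0.2838  0.1535]
(np.float64(172.6), np.float64(199.9))
172 199
spot [176.7 210.3]
(np.float64(509.3), np.float64(261.3))
509 261
spot [501.9 263.9]
```

View pics/c5.png

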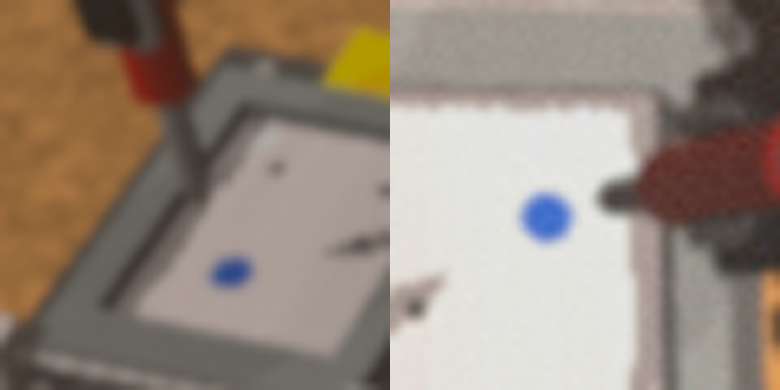

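Run:
```python
from h import *
for f,t,s in (('t5.png',(510.6,261.2),(502.5,264)),('s5.png',(173,199.8),(177.2,210.4))):
    d=load(f); print((px2w(d,t,.0565)-px2w(d,s,.024)).round(4))
print(manip.state()['tool_pos'].round(4))
```

```text
[ 0.0023 -0.0018  0.0325]
[ 0.0017 -0.0008  0.0325]
[ 0.5157 -0.2837  0.1532]
```

Call:
{"name": "move_arm", "arguments": {
  "rows": [
    [0.1,-0.2,0.3,0,0,0,-1],
    [0,0,0.5,0,0,0,-1],
    [0,0,0.5,0,0,0,-1],
    [0,0,0.5,0,0,0,-1],
    [0,0,0.3,0,0,0,-1],
    [0,0,0.2,0,0,0,-1],
    [0,0,0.1,0,0,0,-1],
    [0,0,0,0,0,0,-1],
    [0,0,0,0,0,0,-1],
    [0,0,0,0,0,0,-1],
    [0,0,0,0,0,0,-1]
  ]
}}

```text
time: 15.6
tool_pos: [0.5129, -0.2823, 0.1276]
tool_rot: [0.0, 0.695, 0.719, 0.0]
contact_force: [-0.1, -0.1, -1.5]
gripper_width: 0.218
grasp_force: 58.8
```

Run:
```python
from h import *
s=manip.state(); p=s['tool_pos']; print(p.round(4),Ro.from_quat(s['tool_rot'],scalar_first=True).as_matrix()[:,2].round(3))
a=grab('scene','s6.png');b=grab('top','t6.png')
o=[]
for k in(a,b):
    u,v=w2px(k,[.5138,-.2832,.024]).astype(int); print(u,v,w2px(k,p-[0,0,.097]).round(1))
    o+=[cv2.resize(k['img'][v-20:v+20,u-20:u+20],(400,400),interpolation=2)]
cv2.imwrite('pics/c6.png',np.hstack(o))
```

```text
[ 0.5129 -0.2823  0.1276] [ 0. -0. -1.]
176 210 [176.6 207.9]
501 263 [502.8 264.2]
```

View pics/c6.png

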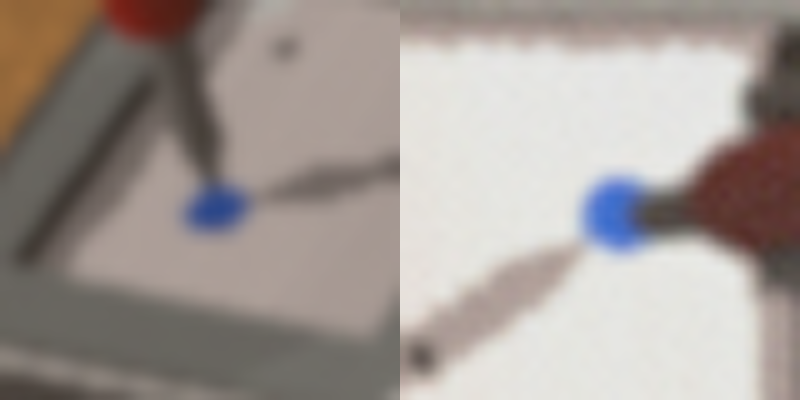

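The tip is directly over the spot in both views: tip–spot offsets are about 1.6 px (top) and 2.3 px (scene), as expected for a tip about 6 mm above it. The frame is still closed. I'm handing in.

Run:
```python
from h import *
s=manip.state(); print(s['tool_pos'],abs(s['joint_vel']).max(),s['grasp_force'])
print(manip.job_done())
```

```text
[ 0.51289165 -0.28225246  0.1275726 ] 0.003339299550228393 58.76950263977051
the job is handed in; nothing more can be done
None
```

The job is handed in: the frame is closed over the plate and the red punch is held upright and still, about 6 mm above the centre of the blue spot; the hand-in call returned no verdict.

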